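# Clamp a silencer in the bench fixture

## Robot

A 7-joint arm with a two-finger parallel gripper is mounted at the origin on the work surface. World frame = base frame: x ahead of the robot, y to its left, z up, the work surface at z = 0. Lengths are in m, angles in rad, forces in N, time in s.
With the tool pointing down it reaches from about 0.425 to 0.925 m from the base axis. Payload 6.8 kg.
Tool frame: the origin (TCP) lies on the centre line of the jaws, within the pads' length; the fingertips stand 25 mm ahead of it and the grasp point (between the pads) lies 6 mm ahead of it; z points along the fingers, y is the direction in which the jaws open and shut (so a half turn about z gives the same grasp; the last joint's range is limited). The gripper opens to 85 mm and grips with 20 to 120 N. Pads are 22 mm wide; open, the fingers measure 114 mm over their backs; the gripper's body (76 mm by 85 mm) begins 54 mm behind the grasp point. The pads swing forward as they close: fully open they stand 13 mm farther back than shut.
Start: joints at [-1.287, 0.477, 0.022, 1.555, -0.011, 1.109, -0.083], TCP at [0.258, 0.624, 0.256] pointing down, gripper open.
Joint ranges: [-2.96, 2.96], [-0.34, 2.1], [-1.41, 1.46], [0.24, 2.44], [-1.37, 4.51], [0.17, 1.92], [-2.96, 2.96]. Speed limits (rad/s): [2.39, 2.39, 3.14, 3.14, 3.14, 3.14, 3.14].

## Interface

Orientations are given as a unit quaternion [w, x, y, z].
In Python, from station import status, cams, order, models gives the robot as it stands.
- The arm moves only by the tool move_arm, never from a script. Its argument "steps" is one flat list of numbers, 7 for each row, row after row: the gripper's target within -1 to 1 (fully open at 1, half-way at 0, shut at -1), then the shift along the world's x, y, z in cm, then the turn, a rotation vector about the world's x, y, z in degrees. A call has 1 to 8 rows; each row shifts and turns the commanded pose from where the row before left it; what a row does not reach is not made up. A row lasts 1/10 s, in which the tool goes at most 50 mm and 8.59 degrees, less where a joint would pass 70% of its speed; a pose out of reach is approached as far as the arm can. A call with a gripper value outside its range is refused whole. The fingers move at their own pace and stop on an object; "newtons" is the grip in N (left out, the last holds). Time passes only in rows, so rows that do not move let the fingers close. It gives the time, the measured TCP pose, the force and the opening at its end, in the units of the state.
- status.get_obs(): the state, without advancing time (a new reading comes with each control period).
- cams.read_camera(name): name is "scene" or "top"; returns a dict with "pixels" (384x512x3 uint8, red, green, blue), "mtx" (3x3 intrinsics, pixels), "T" (4x4, takes a point from camera to world coordinates). Camera axes: x right, y down, z forward; pixel columns grow to the right and rows downward; lengths in m; the calibration is good to about 2 mm. A picture is of the moment at which its call begins. There is no depth.
- order.hand_in(): hands the job in, once; it reports no verdict.
Trained networks look in the newest picture that a camera, given by its name, has taken for a name from the list of things; names that differ only in an ending like _2 or _b are one class to them, and where a whole thing is asked for, a point or a joint stands for the part that bears it (a point fixed in the world has none). Each returns a list of dicts, best first, with "score" (0 to 1); they miss things now and then, are a little off and sometimes report something else, mostly with a low value. They report only what shows in the picture. A call takes as long as a camera call. They do not tell look-alikes from the thing itself.
- models.silhouettes(camera, query): "region" (384x512 bool, what is visible of it) and "box" ([centre column, centre row, width, height] in pixels, round what is visible of it).
- models.place_of(camera, query): "position" ([row, column] in pixels: a listed point, or the origin of a listed thing).
The state is a dict: "t": time; "q": joint angles; "joint_vel": joint speeds; "joint_torque": joint torques, N m; "eef_pos": TCP position; "tool_rot": TCP orientation; "contact_force": force on the tool from outside, world axes, zero at the start; "torque": the same for the moment, N m; "gripper_width": opening from 0.0 (shut) to 1.0 (fully open).
Only numpy, scipy, OpenCV 4.12 (cv2) and the standard library are available. Lean on these libraries where they do the work, as an engineer would, in place of code of your own. Each camera call takes 0.05 s, during which the arm holds its last target.

## Task

Clamp the motorcycle silencer that lies in the bench fixture: with the outside of the fingers push the swing strap over it until it is fully home against its stop, and only then push the red cam lever all the way down. Just push: do not take the strap's peg or the lever between the fingers, and do not pick anything up; leave the silencer lying in its saddles and everything else on the bench where it is.

Things in the scene. Friction and masses are not known exactly. Their poses are not given: they have to be found in the camera images.
- fixture: Clamp fixture fixed to the bench: plywood board 16 mm thick (x -100 to 100, y -115 to 155 mm), two blue V-saddles, pivot post at y = -80, blue cam post at y = 100 on the +x side of the closed strap (x 16 to 29, top 140 mm high). Origin on the bench under the middle of the saddles; x along the silencer, y from pivot to cam post, z up. Place and yaw vary.
- strap (a joint): Angle of the aluminium strap about its upright pivot, rad (0 to 1.6): 0 = home, along the fixture's +y across the silencer, against the cam post; positive = open, towards -x. Flat bar 28 mm wide, 182 long, 90 to 101 mm above the bench (rubber pad below it to 87); swings level, 2 mm over the silencer. Stays where left; 1 to 2 N at the peg moves it.
- strap_hinge (a point): On the strap's vertical pivot axis, 101 mm above the bench.
- strap_peg (a point): Centre, 20 mm over the strap's top, of the upright yellow push peg on the strap: round, 16 mm in diameter, 40 mm tall (101 to 141 mm above the bench), 100 mm from the pivot along the strap. Push it sideways.
- lever (a joint): Angle of the red cam lever, rad: 0 = fully down, level, pointing along the fixture's +y (away from the strap); positive = raised. Range 0 to 1.2. Its axle is level, along the fixture's x. It stays where it is left; pushing down 55 mm out from the axle takes about 7 to 12 N. Down, its red handle's top is 130 mm above the bench.
- lever_axle (a point): On the lever's axle, above the strap's free end: 122 mm above the bench, at x = 0, y = 100 mm of the fixture.
- lever_pad (a point): On the upper face of the lever, 55 mm from the axle along the lever.
- lever_tip (a point): Free end of the lever, 120 mm from the axle. The red handle is 24 mm wide, 16 mm thick, and spans 40 to 120 mm from the axle.
- silencer: Loose steel silencer lying in the saddles along the fixture's x: 50 mm in diameter, 180 mm long, with a 32 mm dark pipe stub 50 mm long at its +x end. Origin on its axis, middle of the 180 mm, 60 mm above the bench; its top is at 85 mm.
- socket: Loose steel socket, 24 mm in diameter, 34 mm tall, standing on the fixture's board; origin under its centre. Leave alone.
- jar: Small loose jar with orange cap, 38 mm in diameter, 45 mm tall, standing on the fixture's board; origin under its centre. Leave alone.
- wrench: Loose wrench lying flat to the left, in front. Leave alone.
- screwdriver: Loose screwdriver with orange handle, lying to the left. Leave alone.
- mallet: Loose mallet lying to the right. Leave alone.
- can: Loose blue can with red cap, 54 mm in diameter, 150 mm tall, standing to the left. Leave alone.
- tape: Loose roll of tape, 90 mm in diameter, 24 mm tall, lying to the right. Leave alone.
Things that resemble listed ones, but are neither listed nor needed, are in the scene too. There is more than one size of the silencer; the job needs the largest.

How it is judged:
By the outcome, as a careful person would: the job done as asked, in the order asked, and still so for the second after the job is handed in, with the robot touching nothing.
It also fails if it takes over 40 s, if anything falls off the work surface, if the arm or the gripper's body presses on something with over 40 N, if the wrist force passes 120 N, or if a joint passes its speed limit or range.

## Working session

There is one attempt and no reset: what is moved stays moved. The work goes in short steps, Python scripts to look and compute and a tool call to move; the robot and the scene stay as the last step left them, time stands still between calls to the robot, and variables do not carry over. Pictures are saved under pics/ and viewed, and the job is handed in when it is done.

Besides the shell and the picture viewer there is one more tool, called after "Request:" as a command line: name --argument value ..., lists and objects as JSON in quotes. move_arm: Moves the arm, as the interface text tells. Its arguments: {"type":"object","properties":{"steps":{"type":"array"},"newtons":{"type":"number"}},"required":["steps"]}

```bash
mkdir -p pics; ls
cat > h.py <<'E'
import numpy as np, cv2
from station import status, cams, order, models
def snap(n,f):
    c=cams.read_camera(n); cv2.imwrite('pics/'+f,c['pixels'][:,:,::-1]); return c
def ray(c,rc,z):
    r,co=rc; d=c['T'][:3,:3]@np.linalg.solve(c['mtx'],[co,r,1.]); o=c['T'][:3,3]
    return o+d*(z-o[2])/d[2]
def proj(c,p):
    q=np.linalg.inv(c['T'])@np.append(p,1); u=c['mtx']@q[:3]; return u[:2]/u[2]
E
python3 - <<'E'
from h import *
print(status.get_obs())
C={}
for n in('scene','top'):
    c=C[n]=snap(n,n+'0.png'); print(n,c['T'][:3,3])
Z=dict(fixture=0,strap_hinge=.101,strap_peg=.121,lever_axle=.122,lever_pad=.15,lever_tip=.2,silencer=.06,socket=.016,jar=.016,can=0)
for q,z in Z.items():
    for n in C:
        for d in models.place_of(n,q)[:3]:
            print(q,n,round(d['score'],2),np.round(d['position'],1),np.round(ray(C[n],d['position'],z),4))
E
```

```text
pics
{'t': 0.0, 'q': array([-1.28708712,  0.47783501,  0.02236443,  1.55641881, -0.01153237,
        1.10930702, -0.08312161]), 'joint_vel': array([-0.0003203 , -0.00099431, -0.00052596,  0.00152409,  0.00018387,
       -0.0010184 , -0.00186165]), 'joint_torque': array([ 6.24529753e-05, -5.96474218e+01,  1.60768267e+00, -2.81194103e+01,
        1.24034329e-02,  9.33503208e-03, -3.04264027e-07]), 'eef_pos': array([0.25756779, 0.62334853, 0.25531652]), 'tool_rot': array([-1.19774384e-04,  1.94671516e-01,  9.80868062e-01, -9.12138438e-04]), 'contact_force': array([-0.03616966, -0.22260749, -0.1560408 ]), 'torque': array([ 0.02722638,  0.01337361, -0.0355701 ]), 'gripper_width': 0.9981470571787047}
scene [1.24796029 0.52924563 0.94748583]
top [ 0.34470561 -0.04211485  1.76937949]
fixture scene 0.93 [213.8 235.3] [ 0.5853 -0.08    0.    ]
fixture top 0.79 [171.1 266. ] [ 0.5855 -0.0927  0.    ]
strap_hinge scene 0.72 [178.1 214.4] [ 0.5816 -0.1701  0.101 ]
strap_hinge top 0.58 [163.9 287.7] [ 0.5983 -0.1669  0.101 ]
strap_peg scene 0.88 [162.7 235.4] [ 0.4979 -0.1541  0.121 ]
strap_peg sc
[... 814 characters left out ...]
ene 0.58 [171.8 268.4] [ 0.4061 -0.0861  0.06  ]
silencer scene 0.58 [157.6 208.9] [ 0.4822 -0.2952  0.06  ]
silencer top 0.93 [209.4 328.2] [ 0.4397 -0.3163  0.06  ]
silencer top 0.85 [233.4 271.2] [ 0.3518 -0.1109  0.06  ]
silencer top 0.59 [166.2 267.1] [ 0.5954 -0.0949  0.06  ]
socket scene 0.6 [217.7 277.4] [0.5228 0.0435 0.016 ]
socket top 0.51 [188.2 226. ] [0.5179 0.0563 0.016 ]
socket top 0.35 [221.8 169.3] [0.3914 0.2639 0.016 ]
jar scene 0.74 [244.7 244.3] [0.6737 0.0343 0.016 ]
jar scene 0.61 [195.3 262.7] [ 0.4728 -0.0561  0.016 ]
jar top 0.57 [144.3 231.1] [0.6838 0.0394 0.016 ]
can scene 0.8 [312.6 385.4] [0.5977 0.4548 0.    ]
can top 0.68 [168.1 117.9] [0.5922 0.466  0.    ]
```

Run:
```python
import cv2
for n,(r0,r1,c0,c1) in dict(scene=(130,280,150,350),top=(90,240,170,370)).items():
    i=cv2.imread(f'pics/{n}0.png'); cv2.imwrite(f'pics/{n}0z.png',cv2.resize(i[r0:r1,c0:c1],None,fx=4,fy=4,interpolation=cv2.INTER_CUBIC))
```

```text
(no output)
```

View pics/scene0.png

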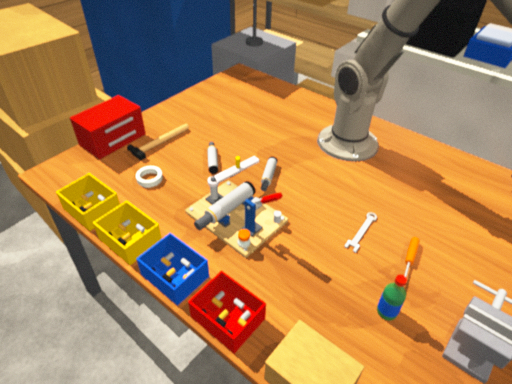

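View pics/scene0z.png

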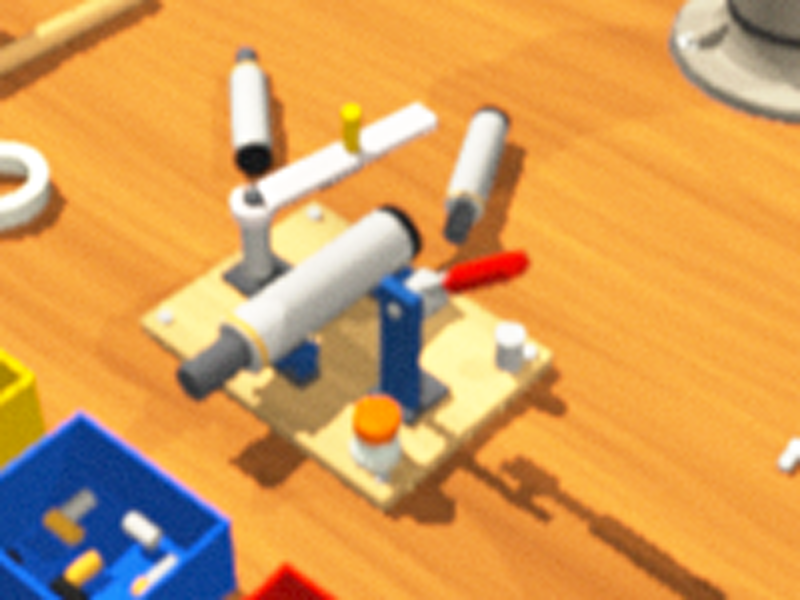

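View pics/top0z.png

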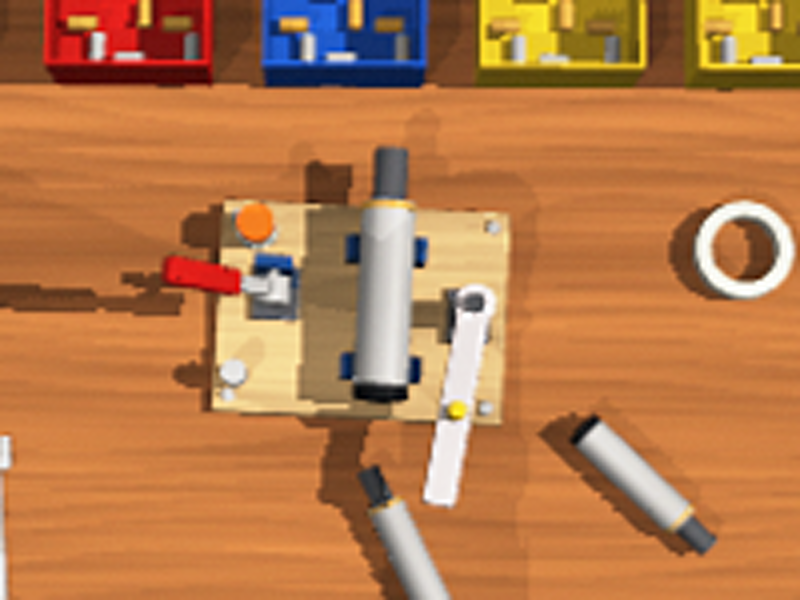

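```bash
cat > fit.py <<'E'
from h import *
from scipy.optimize import least_squares
def kp(p):
    x,y,a,s,l=p; R=np.array([[np.cos(a),-np.sin(a),0],[np.sin(a),np.cos(a),0],[0,0,1]]); W=lambda v:R@np.array(v)+[x,y,0]
    L=lambda r,u:W([0,.1+r*np.cos(l)-u*np.sin(l),.122+r*np.sin(l)+u*np.cos(l)])
    return dict(strap_hinge=W([0,-.08,.101]),strap_peg=W([-.1*np.sin(s),-.08+.1*np.cos(s),.121]),lever_axle=W([0,.1,.122]),
     lever_pad=L(.055,.008),lever_tip=L(.12,0),silencer=W([0,0,.06]),fixture=W([0,0,0]),
     c0=W([.1,.155,.016]),c1=W([.1,-.115,.016]),c2=W([-.1,-.115,.016]),c3=W([-.1,.155,.016]),
     end=W([-.168*np.sin(s),-.08+.168*np.cos(s),.101]))
def fit(C,obs,p0):
    f=lambda p:np.concatenate([proj(C[n],kp(p)[k])-uv for n,k,uv in obs])
    r=least_squares(f,p0,loss='soft_l1'); return r.x,r.fun.reshape(-1,2)
E
python3 - <<'E'
from fit import *
C={n:snap(n,n+'1.png') for n in('scene','top')}
obs=[]
for q in('strap_hinge','strap_peg','lever_axle','lever_pad','lever_tip','silencer','fixture'):
    for n in C:
        d=models.place_of(n,q)
        if q=='silencer': d=[e for e in d if abs(e['position'][0]-(202 if n=='scene' else 166))<6][:1]
        if d: obs.append((n,q,np.array(d[0]['position'])[::-1]))
for k,a,b in zip(['c0','c1','c2','c3'],[(222,200),(510,213),(500,423),(208,411)],[(388,498),(143,320),(312,205),(553,352)]):
    obs.append(('top',k,np.array(a)/4+[170,90])); obs.append(('scene',k,np.array(b)/4+[150,130]))
p,r=fit(C,obs,[.59,-.09,-.04,1.5,.6]); print(np.round(p,4))
for o,e in zip(obs,r): print(o[0],o[1],np.round(e,1))
for k,v in kp(p).items(): print(k,np.round(v,4))
E
```

```text
[ 0.595  -0.0882 -0.0423  1.52   -0.1675]
scene strap_hinge [-1.9  1.9]
top strap_hinge [1.  4.9]
scene strap_peg [-2.3  3.2]
top strap_peg [-0.2 -0.2]
scene lever_axle [ 1.  -0.4]
top lever_axle [ 0.6 -1.6]
scene lever_pad [ 6.9 16.5]
top lever_pad [-2.7  4.3]
scene lever_tip [-77.   -1.9]
scene silencer [ 2.5 -0.5]
top silencer [-4.3  1.4]
scene fixture [-0.3 -0.2]
top fixture [0.9 1.1]
top c0 [-0.4 -0.4]
scene c0 [-1.6  0.9]
top c1 [-0.7 -0. ]
scene c1 [-1.7 -0.2]
top c2 [-0.4  0.4]
scene c2 [-0.2 -1.6]
top c3 [ 0.  -0.2]
scene c3 [0. 0.]
strap_hinge [ 0.5916 -0.1681  0.101 ]
strap_peg [ 0.4921 -0.1589  0.121 ]
lever_axle [0.5992 0.0117 0.122 ]
lever_pad [0.6016 0.0672 0.1207]
lever_tip [0.6043 0.1299 0.102 ]
silencer [ 0.595  -0.0882  0.06  ]
fixture [ 0.595  -0.0882  0.    ]
c0 [0.7015 0.0624 0.016 ]
c1 [ 0.6901 -0.2073  0.016 ]
c2 [ 0.4902 -0.1989  0.016 ]
c3 [0.5017 0.0709 0.016 ]
end [ 0.4244 -0.1525  0.101 ]
```

```bash
cat > man.py <<'E'
from fit import *
C={n:cams.read_camera(n) for n in('scene','top')}
Z={'top':(170,90),'scene':(150,130)}
M=[('c0',(222,200),(388,498)),('c1',(510,213),(143,320)),('c2',(500,423),(312,205)),('c3',(208,411),(553,352)),
('end',(440,502),(427,115)),('lever_tip',(168,272),(524,262)),('strap_hinge',(473,299),(252,195)),('strap_peg',(457,408),(351,128)),('lever_axle',(270,290),(425,288))]
obs=[]
for k,a,b in M:
    for n,v in(('top',a),('scene',b)): obs.append((n,k,np.array(v)/4+Z[n]))
p,r=fit(C,obs,[.59,-.09,-.04,1.5,.6]); print(np.round(p,4))
for o,e in zip(obs,r): print(o[0],o[1],np.round(e,1))
for k,v in kp(p).items(): print(k,np.round(v,4))
E
python3 man.py
```

```text
[ 0.5932 -0.0881 -0.0369  1.4331  0.7627]
top c0 [-0.6  0.3]
scene c0 [-0.8  0.4]
top c1 [-0.9  0.3]
scene c1 [-1.3 -0.3]
top c2 [-0.3  0.8]
scene c2 [-0.1 -1.8]
top c3 [0.1 0.5]
scene c3 [ 0.4 -0.5]
top end [-0.3 -2.9]
scene end [-3.6 -0. ]
top lever_tip [-1.4  0. ]
scene lever_tip [-0.9 -0.1]
top strap_hinge [-0.2  1.4]
scene strap_hinge [-0.  1.]
top strap_peg [-0.8  1.2]
scene strap_peg [-0.3  0.2]
top lever_axle [-0.2  0.5]
scene lever_axle [-0.8 -0. ]
strap_hinge [ 0.5902 -0.1681  0.101 ]
strap_peg [ 0.4917 -0.1507  0.121 ]
lever_axle [0.5969 0.0118 0.122 ]
lever_pad [0.5981 0.046  0.1658]
lever_tip [0.6001 0.0985 0.2049]
silencer [ 0.5932 -0.0881  0.06  ]
fixture [ 0.5932 -0.0881  0.    ]
c0 [0.6988 0.0631 0.016 ]
c1 [ 0.6889 -0.2068  0.016 ]
c2 [ 0.489  -0.1994  0.016 ]
c3 [0.4989 0.0704 0.016 ]
end [ 0.4248 -0.1389  0.101 ]
```

Run:
```python
import numpy as np
x,y,a=.5932,-.0881,-.0369
def T(s,off):
    f=np.array([-.1*np.sin(s)-off*np.cos(s),-.08+.1*np.cos(s)-off*np.sin(s)])
    R=np.array([[np.cos(a),-np.sin(a)],[np.sin(a),np.cos(a)]]); return R@f+[x,y]
print('pre',T(1.43,.04))
pr=None
for s in np.linspace(1.43,0,13):
    t=T(s,.0225); print(round(s,3),np.round(t,4),None if pr is None else np.round((t-pr)*100,2)); pr=t
print('tooly deg start',np.degrees(1.43+a))
```

```text
pre [ 0.48475281 -0.18973942]
1.43 [ 0.4878 -0.1725] None
1.311 [ 0.488  -0.1603] [0.02 1.22]
1.192 [ 0.4897 -0.1482] [0.16 1.21]
1.072 [ 0.4928 -0.1364] [0.31 1.18]
0.953 [ 0.4972 -0.125 ] [0.45 1.14]
0.834 [ 0.503  -0.1143] [0.58 1.08]
0.715 [ 0.51   -0.1043] [0.7 1. ]
0.596 [ 0.5181 -0.0952] [0.81 0.91]
0.477 [ 0.5273 -0.0871] [0.92 0.81]
0.357 [ 0.5374 -0.0802] [1.01 0.69]
0.238 [ 0.5482 -0.0746] [1.08 0.57]
0.119 [ 0.5596 -0.0702] [1.14 0.43]
0.0 [ 0.5715 -0.0673] [1.18 0.29]
tooly deg start 79.81875043967499
```

Request:
move_arm --steps '[-1,4,-4,0.5,0,0,0,-1,4,-4,0.5,0,0,0,-1,4,-4,0.5,0,0,0,-1,4,-4,0.5,0,0,0,-1,4,-4,0.5,0,0,0,-1,3,-4,0,0,0,0,-1,0,-5,0,0,0,0,-1,0,-5,0,0,0,0]'

```text
t: 2.8
eef_pos: [0.4647, 0.3056, 0.2782]
tool_rot: [0.0, 0.195, 0.981, 0.0]
contact_force: [0.3, -0.6, 0.1]
gripper_width: 0.002
```

Request:
move_arm --steps '[-1,0,-4,0,0,0,0,-1,0,-4,0,0,0,0,-1,0,-4,0,0,0,0,-1,0,-4,0,0,0,0,-1,0,-4,0,0,0,0,-1,0,-4,0,0,0,0,-1,0,-4,0,0,0,0,-1,0,-4,0,0,0,0]'

```text
t: 3.6
eef_pos: [0.4637, -0.0138, 0.2787]
tool_rot: [0.0, 0.195, 0.981, 0.0]
contact_force: [1.1, -1.0, -0.2]
gripper_width: 0.002
```

Request:
move_arm --steps '[-1,0,-4,0,0,0,0,-1,0,-4,0,0,0,0,-1,0,-4,0,0,0,0,-1,0,-3,0,0,0,0,-1,0,0,0,0,0,6,-1,0,0,0,0,0,6,-1,0,0,0,0,0,0]'

```text
t: 4.3
eef_pos: [0.4638, -0.1625, 0.2784]
tool_rot: [0.0, 0.091, 0.996, 0.0]
contact_force: [-0.5, 0.9, -0.4]
gripper_width: 0.0
```

Request:
move_arm --steps '[-1,2.1,-3.0,0,0,0,0,-1,0,0,-4,0,0,0,-1,0,0,-3,0,0,0,-1,0,0,0,0,0,0]'

```text
t: 4.7
eef_pos: [0.4824, -0.1911, 0.205]
tool_rot: [-0.004, 0.092, 0.996, 0.0]
contact_force: [0.4, 0.6, 0.5]
gripper_width: -0.001
```

Run:
```python
from h import *
for n,(r0,r1,c0,c1) in dict(scene=(110,260,150,350),top=(90,240,170,370)).items():
    i=snap(n,'x.png')['pixels'][:,:,::-1]; cv2.imwrite(f'pics/{n}2z.png',cv2.resize(i[r0:r1,c0:c1],None,fx=4,fy=4,interpolation=cv2.INTER_CUBIC))
```

```text
(no output)
```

View pics/scene2z.png

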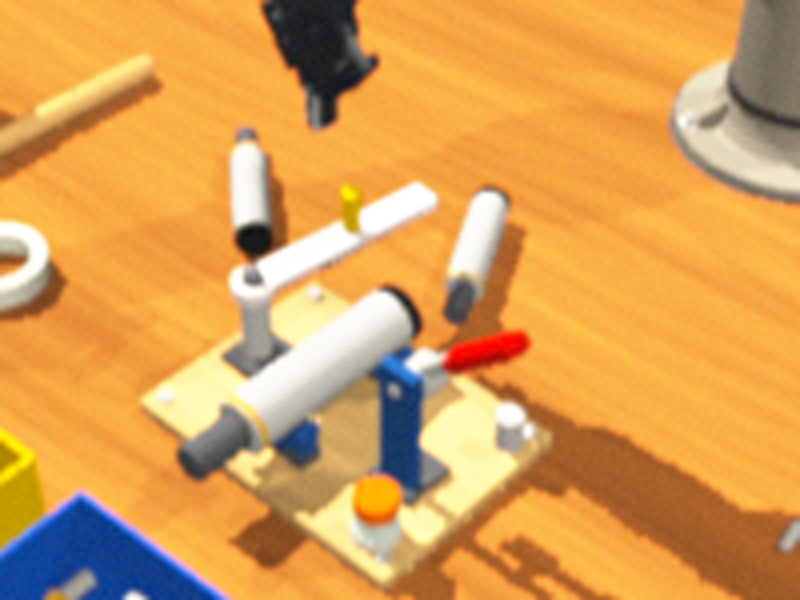

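View pics/top2z.png

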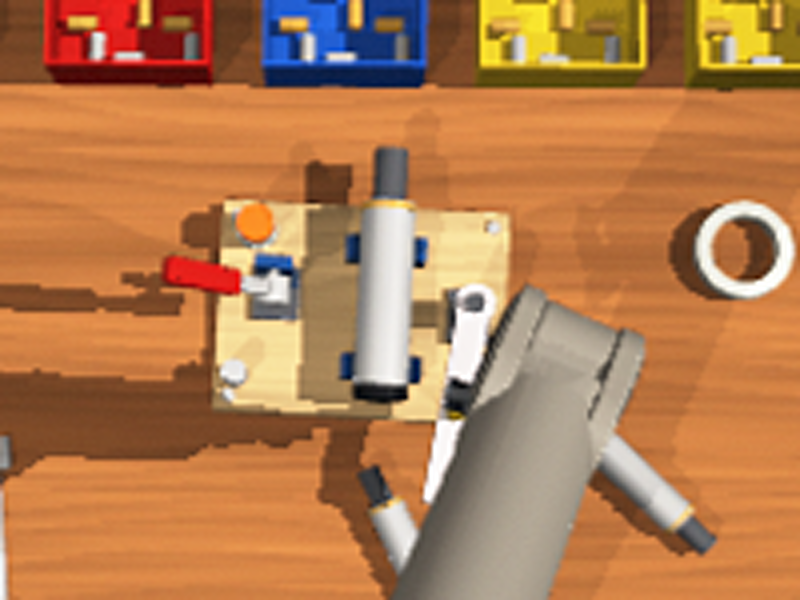

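Run:
```python
from h import *
c=snap('scene','y.png'); p=status.get_obs()['eef_pos']; print(p)
for d in (.025,.038): print((proj(c,p-[0,0,d])-[150,110])*4)
```

```text
[ 0.48562218 -0.19232496  0.20964016]
[314.71727404 122.67721912]
[315.17979263 135.71059486]
```

Request:
move_arm --steps '[-1,0.2,0,-3,0,0,0,-1,0,0,-2.5,0,0,0,-1,0,0,0,0,0,0]'

```text
t: 5.15
eef_pos: [0.4862, -0.1916, 0.1527]
tool_rot: [-0.001, 0.091, 0.996, 0.0]
contact_force: [-0.4, -0.8, 1.2]
gripper_width: -0.001
```

Request:
move_arm --steps '[-1,0,0,-1,0,0,0,-1,0.1,1,0,0,0,0,-1,0.1,0.9,0,0,0,0,-1,0,1.2,0,0,0,-6.8,-1,0.2,1.2,0,0,0,-6.8,-1,0.3,1.2,0,0,0,-6.8,-1,0,0,0,0,0,0]'

```text
t: 5.85
eef_pos: [0.495, -0.1348, 0.1441]
tool_rot: [0.001, 0.265, 0.964, 0.001]
contact_force: [0.3, 0.3, -0.1]
gripper_width: -0.002
```

Run:
```python
from h import *
print(status.get_obs()['eef_pos'],status.get_obs()['contact_force'])
for n,(r0,r1,c0,c1) in dict(scene=(110,260,150,350)).items():
    i=snap(n,'x.png')['pixels'][:,:,::-1]; cv2.imwrite(f'pics/{n}3z.png',cv2.resize(i[r0:r1,c0:c1],None,fx=4,fy=4,interpolation=cv2.INTER_CUBIC))
```

```text
[ 0.49499431 -0.13477011  0.1440945 ] [ 0.25395429  0.26024371 -0.10075418]
```

View pics/scene3z.png

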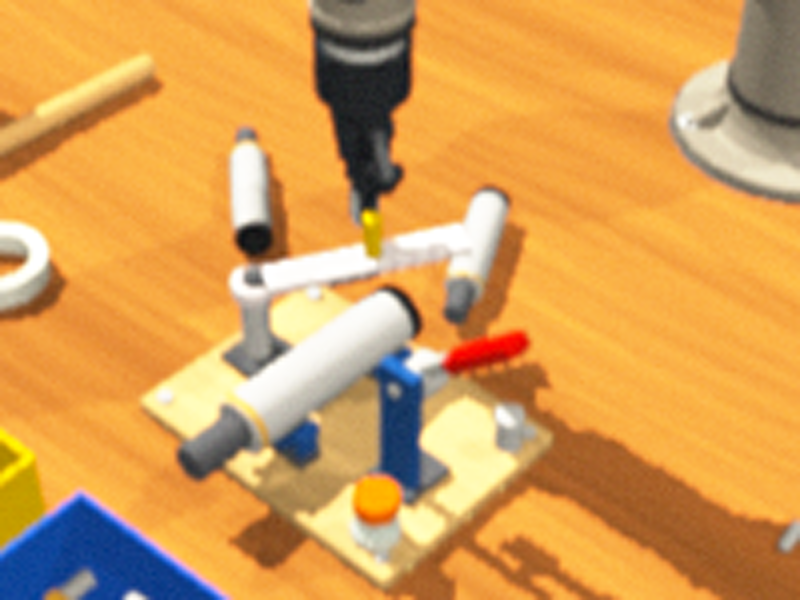

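Request:
move_arm --steps '[-1,0.3,1.0,0,0,0,-6.8,-1,0.5,1.1,0,0,0,-6.8,-1,0.7,1.0,0,0,0,-6.8,-1,0.8,0.9,0,0,0,-6.8,-1,0.9,0.8,0,0,0,-6.8,-1,1.0,0.7,0,0,0,-6.8,-1,1.0,0.6,0,0,0,-6.8,-1,0,0,0,0,0,0]'

```text
t: 6.7
eef_pos: [0.5469, -0.0754, 0.1434]
tool_rot: [0.0, 0.631, 0.776, 0.0]
contact_force: [-0.6, -0.2, 0.6]
gripper_width: -0.0
```

Run:
```python
from h import *
print(status.get_obs()['eef_pos'],status.get_obs()['contact_force'])
for n,(r0,r1,c0,c1) in dict(scene=(110,260,150,350)).items():
    i=snap(n,'x.png')['pixels'][:,:,::-1]; cv2.imwrite(f'pics/{n}4z.png',cv2.resize(i[r0:r1,c0:c1],None,fx=4,fy=4,interpolation=cv2.INTER_CUBIC))
```

```text
[ 0.54691485 -0.07535062  0.14343278] [-0.57193528 -0.21794224  0.57870002]
```

View pics/scene4z.png

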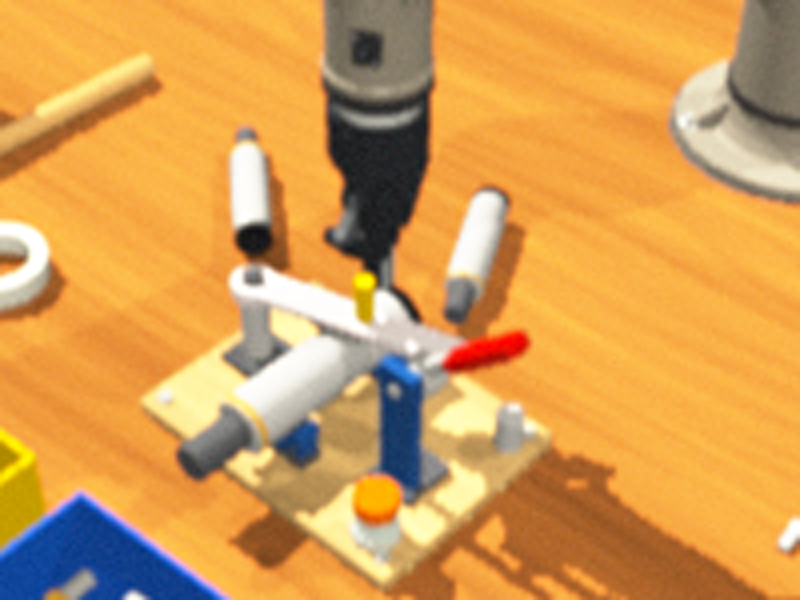

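Request:
move_arm --steps '[-1,0.7,0.4,0,0,0,-6.8,-1,0.7,0.3,0,0,0,-6.8,-1,0.6,0.1,0,0,0,0,-1,0.3,0,0,0,0,0,-1,0,0,0,0,0,0]'

```text
t: 7.25
eef_pos: [0.569, -0.0685, 0.1434]
tool_rot: [0.0, 0.718, 0.696, 0.0]
contact_force: [-0.2, 1.0, -0.5]
gripper_width: -0.001
```

Request:
move_arm --steps '[-1,0.3,0,0,0,0,0,-1,0,0,0,0,0,0]'

```text
t: 7.45
eef_pos: [0.572, -0.0684, 0.1434]
tool_rot: [0.0, 0.719, 0.695, 0.0]
contact_force: [-0.6, 0.5, 0.1]
gripper_width: -0.0
```

Request:
move_arm --steps '[-1,0.2,0,0,0,0,0,-1,0,0,0,0,0,0]'

```text
t: 7.65
eef_pos: [0.574, -0.0683, 0.1434]
tool_rot: [0.0, 0.72, 0.694, 0.0]
contact_force: [-0.7, 0.4, -0.3]
gripper_width: -0.001
```

Request:
move_arm --steps '[-1,0.2,0,0,0,0,0,-1,0,0,0,0,0,0]'

```text
t: 7.85
eef_pos: [0.5752, -0.0683, 0.1432]
tool_rot: [-0.001, 0.72, 0.694, -0.0]
contact_force: [-3.9, 1.2, 3.0]
gripper_width: 0.003
```

Request:
move_arm --steps '[-1,0.2,0,0,0,0,0,-1,0,0,0,0,0,0]'

```text
t: 8.05
eef_pos: [0.5755, -0.0683, 0.143]
tool_rot: [-0.002, 0.72, 0.694, -0.001]
contact_force: [-10.7, 0.1, 8.6]
gripper_width: -0.003
```

Run:
```python
from h import *
print(status.get_obs()['eef_pos'],status.get_obs()['contact_force'])
for n,(r0,r1,c0,c1) in dict(scene=(160,235,190,290),top=(140,215,200,300)).items():
    i=snap(n,'x.png')['pixels'][:,:,::-1]; cv2.imwrite(f'pics/{n}5z.png',cv2.resize(i[r0:r1,c0:c1],None,fx=8,fy=8,interpolation=cv2.INTER_CUBIC))
```

```text
[ 0.57549939 -0.06832239  0.14300813] [-10.73150984   0.11339881   8.55086227]
```

View pics/scene5z.png

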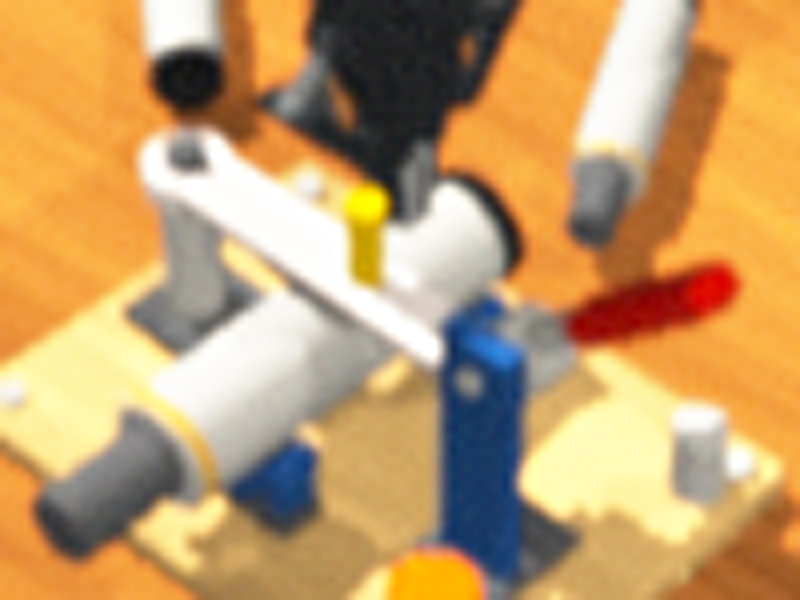

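View pics/top5z.png

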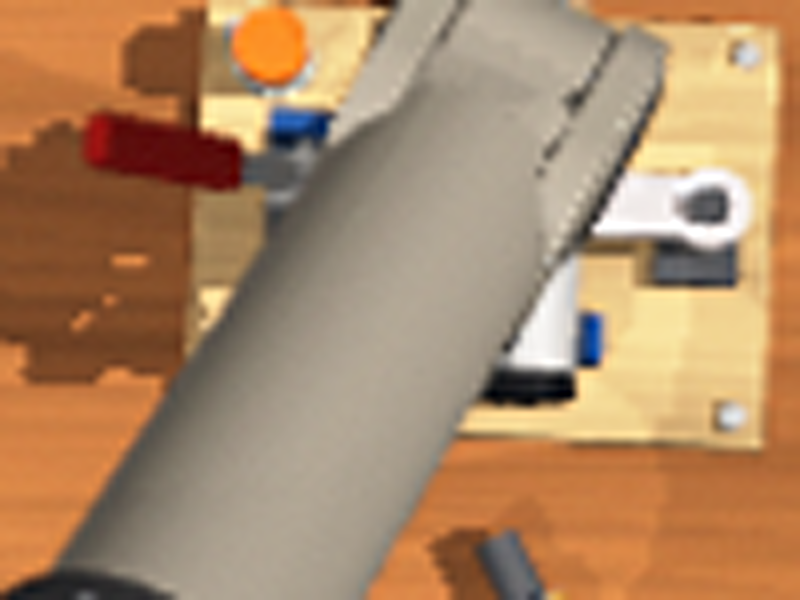

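Request:
move_arm --steps '[-1,-1,0,0,0,0,0,-1,-2,0,0,0,0,0,-1,-1,0,3,0,0,0,-1,0,0,4,0,0,0,-1,0,0,4,0,0,0,-1,0,0,3,0,0,0,-1,0,0,0,0,0,0]'

```text
t: 8.85
eef_pos: [0.5405, -0.069, 0.2875]
tool_rot: [0.003, 0.72, 0.694, 0.004]
contact_force: [0.0, -0.8, -0.5]
gripper_width: 0.003
```

Request:
move_arm --steps '[-1,1,3,0,0,0,0,-1,1,3,0,0,0,0,-1,1,3,0,0,0,0,-1,1,3,0,0,0,0,-1,1,1,0,0,0,0,-1,1,0,0,0,0,0,-1,0,0,0,0,0,0]'

```text
t: 9.55
eef_pos: [0.5988, 0.0601, 0.2831]
tool_rot: [0.001, 0.72, 0.694, -0.0]
contact_force: [0.0, -0.9, -0.3]
gripper_width: 0.002
```

Run:
```python
from h import *
print(status.get_obs()['eef_pos'],status.get_obs()['contact_force'])
for n,(r0,r1,c0,c1) in dict(scene=(140,240,190,320),top=(140,215,200,300)).items():
    i=snap(n,'x.png')['pixels'][:,:,::-1]; cv2.imwrite(f'pics/{n}6z.png',cv2.resize(i[r0:r1,c0:c1],None,fx=6,fy=6,interpolation=cv2.INTER_CUBIC))
```

```text
[0.59883638 0.06011304 0.28305733] [ 0.02555906 -0.90568056 -0.26991539]
```

View pics/scene6z.png

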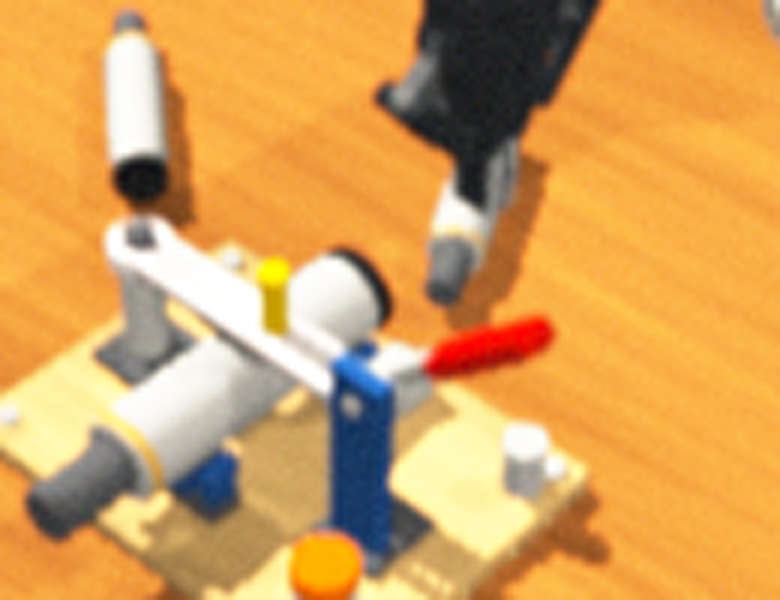

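View pics/top6z.png

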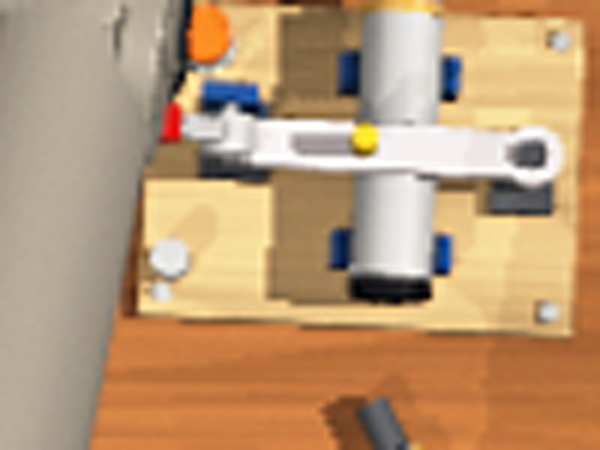

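Run:
```python
from fit import *
c=cams.read_camera('top'); print(ray(c,(163,260.8),.141))
d=models.place_of('top','strap_peg'); print([(e['score'],ray(c,e['position'],.121)) for e in d[:2]])
print(kp([.5932,-.0881,-.0369,0,.76])['strap_peg'])
```

```text
[ 0.59454979 -0.07043633  0.141     ]
[(0.77, array([ 0.59693127, -0.07360282,  0.121     ]))]
[ 0.59393783 -0.06811361  0.121     ]
```

Request:
move_arm --steps '[-1,0,0.2,-3,0,0,0,-1,0,0,-2.6,0,0,0,-1,0,0,0,0,0,0]'

```text
t: 10.05
eef_pos: [0.5954, 0.0632, 0.2245]
tool_rot: [-0.002, 0.72, 0.694, -0.002]
contact_force: [0.5, 0.1, 0.2]
gripper_width: 0.001
```

Request:
move_arm --steps '[-1,0.2,0,-0.5,0,0,0,-1,0.1,0,-0.5,0,0,0,-1,0,0,-0.5,0,0,0]'

```text
t: 10.35
eef_pos: [0.6019, 0.0635, 0.2133]
tool_rot: [0.001, 0.72, 0.694, 0.001]
contact_force: [0.2, -0.3, 4.4]
gripper_width: 0.003
```

Request:
move_arm --steps '[-1,0,0.1,-0.5,0,0,0,-1,0,0.2,-0.5,0,0,0,-1,0,0.2,-0.5,0,0,0]'

```text
t: 10.65
eef_pos: [0.6018, 0.069, 0.198]
tool_rot: [0.001, 0.72, 0.694, 0.001]
contact_force: [0.5, 0.9, 5.4]
gripper_width: 0.001
```

Request:
move_arm --steps '[-1,0,0.2,-0.6,0,0,0,-1,0,0.2,-0.6,0,0,0,-1,0,0.2,-0.6,0,0,0,-1,0,0.2,-0.6,0,0,0]'

```text
t: 11.05
eef_pos: [0.6019, 0.078, 0.1739]
tool_rot: [0.0, 0.719, 0.695, 0.001]
contact_force: [0.7, 2.1, 5.4]
gripper_width: 0.006
```

Request:
move_arm --steps '[-1,0,0.1,-0.6,0,0,0,-1,0,0,-0.6,0,0,0,-1,0,0,-0.4,0,0,0,-1,0,0,0,0,0,0]'

```text
t: 11.45
eef_pos: [0.6008, 0.0781, 0.1569]
tool_rot: [-0.0, 0.719, 0.695, -0.0]
contact_force: [0.7, 1.0, 0.1]
gripper_width: -0.004
```

Request:
move_arm --steps '[-1,0,0,-0.2,0,0,0,-1,0,0,0,0,0,0]'

```text
t: 11.65
eef_pos: [0.6007, 0.0777, 0.1552]
tool_rot: [-0.0, 0.72, 0.694, -0.0]
contact_force: [0.1, 2.0, 1.2]
gripper_width: 0.002
```

Request:
move_arm --steps '[-1,0,0,-0.2,0,0,0,-1,0,0,0,0,0,0]'

```text
t: 11.85
eef_pos: [0.6008, 0.0777, 0.1549]
tool_rot: [-0.001, 0.72, 0.694, 0.0]
contact_force: [-4.9, 3.9, 18.0]
gripper_width: -0.0
```

Request:
move_arm --steps '[-1,0,0,-0.2,0,0,0,-1,0,0,0,0,0,0]'

```text
t: 12.05
eef_pos: [0.6009, 0.0776, 0.1547]
tool_rot: [-0.001, 0.72, 0.694, 0.001]
contact_force: [-12.6, 2.6, 32.7]
gripper_width: -0.002
```

Request:
move_arm --steps '[-1,0,0,1,0,0,0,-1,0,0,3,0,0,0,-1,0,0,4,0,0,0,-1,0,3,3,0,0,0,-1,0,4,1,0,0,0,-1,0,4,0,0,0,0,-1,0,4,0,0,0,0,-1,0,0,0,0,0,0]'

```text
t: 12.85
eef_pos: [0.5994, 0.2351, 0.2699]
tool_rot: [-0.001, 0.716, 0.698, -0.0]
contact_force: [-0.8, 0.6, -1.2]
gripper_width: 0.003
```

Run:
```python
from fit import *
print(status.get_obs()['eef_pos'],status.get_obs()['contact_force'])
p=[.5932,-.0881,-.0369,0,0]
for n,(r0,r1,c0,c1) in dict(scene=(140,240,190,320),top=(130,230,190,320)).items():
    c=snap(n,n+'7.png');i=c['pixels'][:,:,::-1]; z=cv2.resize(i[r0:r1,c0:c1],None,fx=6,fy=6,interpolation=cv2.INTER_CUBIC)
    K=kp(p)
    for k in('lever_tip','strap_peg','end','strap_hinge'):
        u=(proj(c,K[k])-[c0,r0])*6; cv2.circle(z,tuple(int(v) for v in u),4,(0,255,0),1)
    cv2.imwrite(f'pics/{n}7z.png',z)
```

```text
[0.59939515 0.23512828 0.26986654] [-0.81760142  0.56209153 -1.23475726]
```

View pics/scene7z.png

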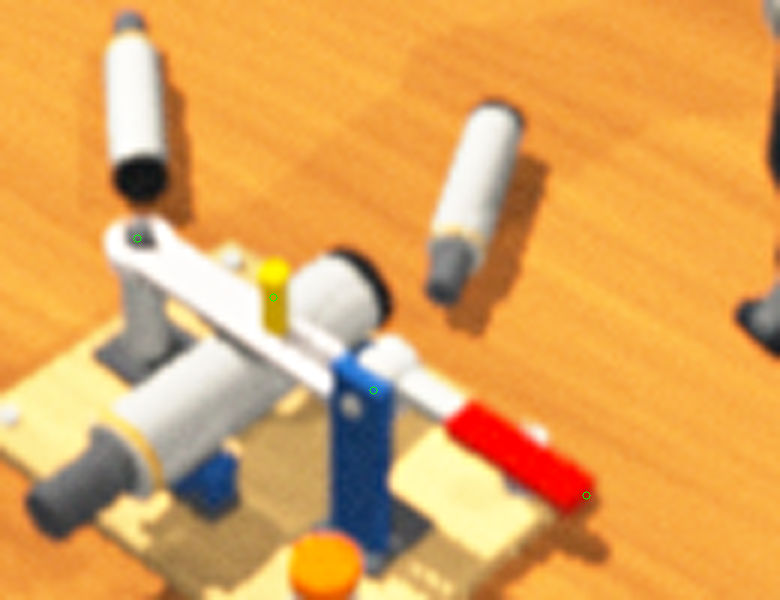

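View pics/top7z.png

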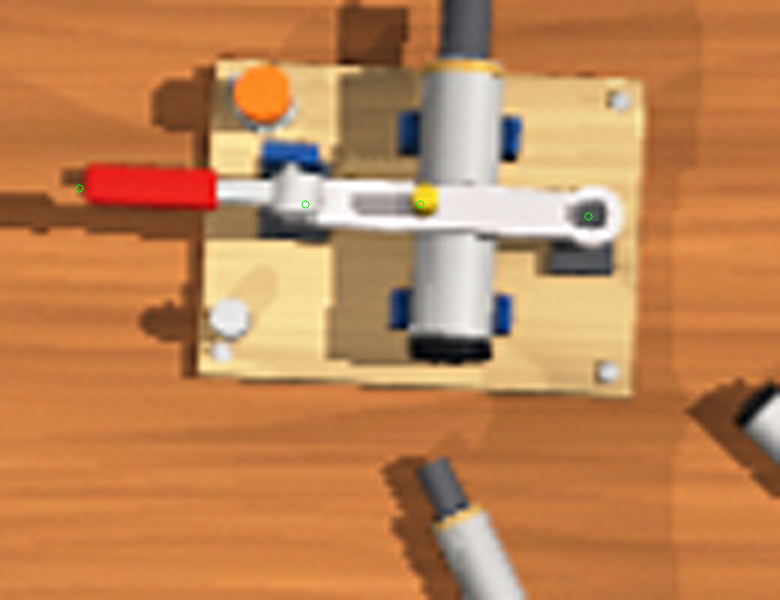

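The lever lies down and in line with the strap. Its tip is at (590,495) in the scene crop and (85,188) in the top crop, both matching the predicted fully-down tip. The peg matches the home position, and the silencer, jar and socket have not moved. The arm is clear, so I am handing in.

```bash
python3 -c "
from station import order; print(order.hand_in())"
```

```text
the job is handed in; nothing more can be done
None
```

The silencer is clamped. With the gripper shut, I pushed the strap's peg with the outside of the fingers until the strap hit its stop. Then I pressed the red lever down with the fingertips, backed the arm clear, and handed in at about 13 s.

- **Strap:** it stopped hard with about 11 N sideways. In the top view the peg was within about 3 mm of its home position by my own pixel measurement. The network's peg point was about 6 mm off, and I put that down to its noise.
- **Lever:** it stopped hard with the fingertips at 130 mm, the height given for fully down. The vertical force there was 33 N (about 35 N in total, on the fingertips).
- **Final pictures:** both cameras show the lever level at its predicted position and the strap still home. The silencer is in its saddles, and the jar and socket have not moved. I did not check the bench items outside those crops again, but the arm did not go near them.
- **Disagreement:** one early automatic fit was thrown off by bad network points for the lever. I replaced it with points read by hand from both cameras, which agreed to within about 2 pixels, except the strap's free end (3–4 pixels).

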